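Close the sprinkler jar

TASK

Close the sprinkler jar for the grated cheese: first set the steel sprinkler disk into the jar's mouth so that it sits flat on the rim with its knob up, and let go of it; then put the red winged ring over it and screw the ring clockwise until it is fully home. Leave the bowl, mug, spice jar, tin and grater standing where they are.

Things in the scene. Friction and masses are not known exactly. Their poses are not given: they have to be found in the camera images.
- mouth (a point): Centre of the mouth of the teal jar, level with its rim, 130 mm above the table; z up, x and y along the sides of the jar's square grey holder (130 mm wide, 20 mm high). Jar 90 mm in diameter, neck 70 mm, mouth bore 61 mm. It is fast in the holder: it neither moves nor turns.
- thread (a point): On the jar's axis, 15 mm below the rim. Outside the neck runs a coarse right-hand screw thread with two starts, 79 mm over the thread: each 10 degrees of clockwise turn (seen from above) lowers the ring 1 mm, through the last 60 degrees; before that it rests on level ground 6 mm above home. Play up and down about 1 mm. A firm stop lies 3 degrees past home.
- red_mark (a point): One of two red marks on the holder's top, 57 mm from the jar's axis on its +y side; the other is opposite. The ring's wings point at the red marks when the ring is fully home.
- white_mark (a point): One of two white marks on the holder's top, 57 mm from the jar's axis, 70 degrees anticlockwise (from above) of red_mark; the other is opposite. Set the ring down on the neck with its wings pointing at the white marks (15 degrees off does no harm), then turn it 70 degrees clockwise to the red ones.
- disk_center (a point): Centre, half-way up, of the loose steel sprinkler disk: 42 mm high, z up, 90 g. From below: plug 58 mm in diameter, 8 mm high, lower edge bevelled; flange 68 mm in diameter, 4 mm thick; round black knob 20 mm in diameter, 30 mm high. It starts flat on the table, knob up. Seated, the plug is in the mouth, the flange lies on the rim and this point is 13 mm above mouth.
- ring_center (a point): Centre, half-way up, of the loose red screw ring: 54 mm high, 89 mm in diameter, z up, 90 g, the same after half a turn. Skirt 20 mm high, bore 82 mm; lip 4 mm thick with a 50 mm hole for the disk's knob; wings above. It starts on the table, wings up. Home, its lip lies on the seated disk, this point is 11 mm above mouth and its y axis along that of mouth.
- wings (a point): On the ring's axis, half-way up its two upright flat wings and 12 mm above ring_center. They stand on the lip on the ring's +y and -y sides, 32 mm wide, from 24 to 54 mm above the ring's bottom, their flat outer faces 64 mm apart: grip across these along y, fingertips just above the lip (grip up to 10 mm higher if the fingers are long).
- bowl: Teal mixing bowl, 210 mm across, 95 mm high, origin under its centre; leave it.
- mug: White mug, 76 mm diameter, 85 mm high, origin under its centre; leave it standing.
- pepper: Small spice jar with a black cap, 52 mm diameter, 95 mm high, origin under its centre; leave it standing.
- tin: Food tin, 72 mm diameter, 100 mm high, origin under its centre; leave it standing.
- grater: Steel box grater, 100 x 85 mm, 240 mm high with its black handle, origin under its centre; leave it standing.
Mind the look-alikes: they are no part of the job. Leave any pink or purple look-alike of the part that bears disk_center alone.

How it is judged:
By the outcome, as a careful person would: the job done as asked, in the order asked, and still so for the second after the job is handed in, with the robot touching nothing.
It also fails if it takes over 58 s, if anything falls off the work surface, if the arm or the gripper's body presses on something with over 40 N, if the wrist force passes 120 N, or if a joint passes its speed limit or range.

ROBOT

A 7-joint arm with a two-finger parallel gripper is mounted at the origin on the work surface. World frame = base frame: x ahead of the robot, y to its left, z up, the work surface at z = 0. Lengths are in m, angles in rad, forces in N, time in s.
With the tool pointing down it reaches from about 0.4 to 0.85 m from the base axis. Payload 10.4 kg.
Tool frame: the origin (TCP) lies midway between the tips of the shut fingers; the grasp point (between the pads) lies 19 mm behind it (r.grasp_offset is the distance from the TCP to the grasp point, in m); x points along the fingers, y is the direction in which the jaws open and shut, and the axes are right-handed (so a half turn about x gives the same grasp; the last joint's range is limited). The gripper opens to 87 mm and grips with 3 to 60 N. Pads are 19 mm wide; open, the fingers measure 117 mm over their backs; the gripper's body (75 mm by 190 mm) begins 51 mm behind the grasp point.
Start: joints at [-1.127, 0.332, -0.065, 1.46, 0.022, 1.35, -0.088], TCP at [0.281, 0.558, 0.223] pointing down, gripper open.
Joint ranges: [-2.6, 2.6], [-0.5, 2.12], [-1.47, 1.34], [0.16, 2.42], [-1.27, 4.41], [0.06, 2.06], [-2.6, 2.6]. Speed limits (rad/s): [2.22, 2.22, 2.79, 2.79, 3.14, 3.14, 3.14].

INTERFACE

Orientations are given as a unit quaternion [x, y, z, w].
In Python, from bench import r, vision, close_job gives the robot as it stands. The module is installed in compiled form; this text tells all that it offers.
- The arm moves only by the shell command python3 -m pendant 'ROWS' [OPENING] [FORCE]. ROWS is text: rows parted by semicolons, each of 6 numbers parted by spaces: the shift along the tool's x, y, z in units of 0.25 m (1.0 is 0.25 m), then the turn, a rotation vector about the tool's x, y, z in units of 1.5 rad (1.0 is 1.5 rad). A call has 1 to 8 rows; each row is the pose to reach, as a shift and turn from the pose commanded when the call began, along the tool's axes at that moment; what a row does not reach only later rows make up. A row lasts 1/10 s, in which the tool goes at most 50 mm and 8.59 degrees, less where a joint would pass 70% of its speed; a pose out of reach is approached as far as the arm can. A call with a number of a shift or a turn outside -1 to 1 is refused whole. A call with a gripper value outside its range is refused whole. OPENING is the gripper command: -1 is shut, 1 is fully open, values between are in proportion, set as the call begins (- or left out, the last holds). The fingers move at their own pace and stop on an object; FORCE is the grip in N (left out, the last holds). Time passes only in rows, so rows that repeat a pose let the fingers close. It gives the time, the measured TCP pose, the force and the opening at its end, in the units of the state.
- r.read_state(): the state, without advancing time (a new reading comes with each control period).
- vision.camera(name): name is "side" or "top" or "wrist"; returns (picture, depth): 480x640x3 uint8, blue, green, red; 480x640 float32, m along the optical axis (not along the pixel's ray), 0 where there is no reading.
- vision.get_calibration(name): a dict with "camera_matrix" (3x3 intrinsics, pixels), "rvec" (rotation vector, rad) and "tvec" (3), from world to camera coordinates, as OpenCV has them. Camera axes: x right, y down, z forward; pixel columns grow to the right and rows downward; lengths in m; the calibration is good to about 2 mm. A picture is of the moment at which its call begins: read the wrist's pose just before it. get_calibration takes no time and is no camera call; for the wrist camera it gives the pose at the moment of the call.
- close_job(): hands the job in, once; it reports no verdict.
The state is a dict: "time": time; "joint_positions": joint angles; "joint_vel": joint speeds; "joint_torque": joint torques, N m; "ee_pos": TCP position; "eef_rot": TCP orientation; "ft_force": force on the tool from outside, world axes, zero at the start; "torque": the same for the moment, N m; "width": finger opening in m.
Only numpy, scipy, OpenCV 4.12 (cv2) and the standard library are available. Lean on these libraries where they do the work, as an engineer would, in place of code of your own. Each camera call takes 0.05 s, during which the arm holds its last target. There are 200 camera calls.

## Working session

There is one attempt and no reset: what is moved stays moved. The work goes in short steps, Python scripts to look and compute and a shell command to move; the robot and the scene stay as the last step left them, time stands still between calls to the robot, and variables do not carry over. Pictures are saved under pics/ and viewed, about 8 in all and at most 12, crops included, and the job is handed in when it is done.

```bash
mkdir -p pics; python3 - <<'E'
from bench import r, vision
import cv2,numpy as np
s=r.read_state();print(s['time'],s['ee_pos'],s['eef_rot'],s['width'],s['ft_force'],r.grasp_offset)
for n in ['top','side']:
    im,d=vision.camera(n);cv2.imwrite(f'pics/{n}0.png',im);np.savez(f'pics/{n}0.npz',im=im,d=d)
    c=vision.get_calibration(n);R=cv2.Rodrigues(np.array(c['rvec']))[0];print(n,c['camera_matrix'],-R.T@np.array(c['tvec']).ravel(),R)
E
```

```text
0.0 [0.28111503 0.55777243 0.22176321] [ 0.16304874  0.68802789 -0.16404849  0.68783779] 0.08682061090427778 [-0.36271982 -0.91969598 -0.19498407] 0.0187
top [[513.83162899   0.         322.58253209]
 [  0.         513.83162899 230.72007635]
 [  0.           0.           1.        ]] [ 0.38884734 -0.00179054  1.60732802] [[-0.02280968 -0.9997229  -0.00581697]
 [-0.99333625  0.02332069 -0.1128682 ]
 [ 0.11297258  0.00320372 -0.99359294]]
side [[506.72546469   0.         321.53249609]
 [  0.         506.72546469 232.35681919]
 [  0.           0.           1.        ]] [ 0.00399771 -0.87392405  0.83042304] [[ 0.8285797  -0.55971629 -0.01316613]
 [-0.3334286  -0.47442906 -0.8147039 ]
 [ 0.44975665  0.67943708 -0.57972771]]
```

View pics/top0.png

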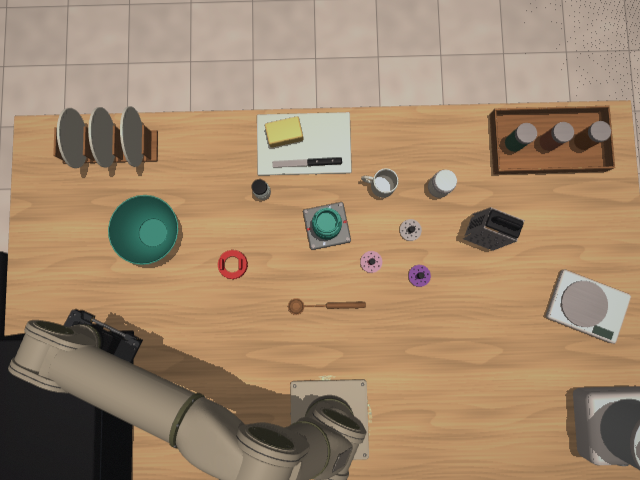

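View pics/side0.png

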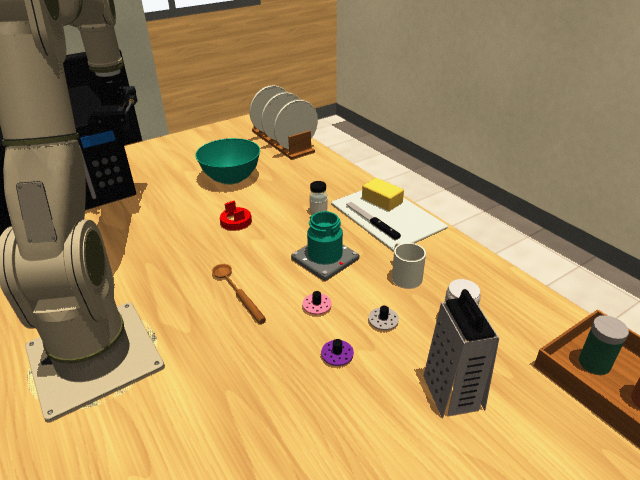

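Top view: grey disk with knob (410,230) is the target. The look-alikes are the pink disk (371,262) and the purple disk (419,276). The ring is at (232,264) and the jar at (326,224). I'll check this in a crop and measure.

```bash
cat > h.py <<'E'
import cv2,numpy as np
from bench import r,vision
from scipy.spatial.transform import Rotation as Ro
def ray(cal,uv,z):
    K=np.array(cal['camera_matrix']);R=cv2.Rodrigues(np.array(cal['rvec']))[0];t=np.array(cal['tvec']).ravel()
    c=-R.T@t;d=R.T@np.linalg.inv(K)@np.array([uv[0],uv[1],1.]);return c+d*(z-c[2])/d[2]
def blobs(mask,minA=4):
    n,l,s,c=cv2.connectedComponentsWithStats(mask.astype(np.uint8));return [(c[i],s[i]) for i in range(1,n) if s[i,4]>=minA]
def hsv(im): return cv2.cvtColor(im,cv2.COLOR_BGR2HSV).astype(int)
E
python3 - <<'E'
from h import *
f=np.load('pics/top0.npz');im=f['im'];c=vision.get_calibration('top')
h=hsv(im);H,S,V=h[...,0],h[...,1],h[...,2]
red=((H<6)|(H>175))&(S>170)&(V>90)
for cc,s in blobs(red): print('red',cc,s,ray(c,cc,.02),ray(c,cc,.018))
sub=np.zeros(H.shape,bool);sub[195:260,295:360]=1
teal=(H>70)&(H<95)&(S>120)&sub
for cc,s in blobs(teal,20): print('teal',cc,s,ray(c,cc,.13))
hol=sub&(S<60)
for cc,s in blobs(hol,100): print('holder',cc,s)
cn=max(cv2.findContours((hol|teal).astype(np.uint8),0,2)[0],key=cv2.contourArea);b=cv2.boxPoints(cv2.minAreaRect(cn));print('box',b,np.array([ray(c,p,.02) for p in b]))
sub[:]=0;sub[215:245,395:425]=1
g=sub&(S<60)
for cc,s in blobs(g,20): print('disk',cc,s,ray(c,cc,.01))
k=sub&(V<50)
for cc,s in blobs(k): print('knob',cc,s,ray(c,cc,.03))
a=cv2.resize(im[195:295,300:440],None,fx=5,fy=5,interpolation=2);cv2.imwrite('pics/crop1.png',a)
E
```

```text
red [233.53825858 264.43271768] [218 251  29  28 379] [0.47099602 0.28072555 0.02      ] [0.47109952 0.28108151 0.018     ]
teal [326.82142857 224.3       ] [312 209  30  30 420] [ 0.57525062 -0.00973374  0.13      ]
holder [326.52178771 227.61005587] [303 202  48  48 895]
box [[302.3077  209.53845]
 [342.6923  201.46155]
 [350.6923  241.46155]
 [310.3077  249.53845]] [[ 0.63740478  0.06514005  0.02      ]
 [ 0.65995566 -0.06167377  0.02      ]
 [ 0.53377022 -0.08304695  0.02      ]
 [ 0.51158659  0.04266664  0.02      ]]
disk [410.13150685 229.66027397] [400 219  22  22 365] [ 0.56737479 -0.27035162  0.01      ]
knob [409.57142857 229.92857143] [408 227   5   6  14] [ 0.56434686 -0.26522716  0.03      ]
```

View pics/crop1.png

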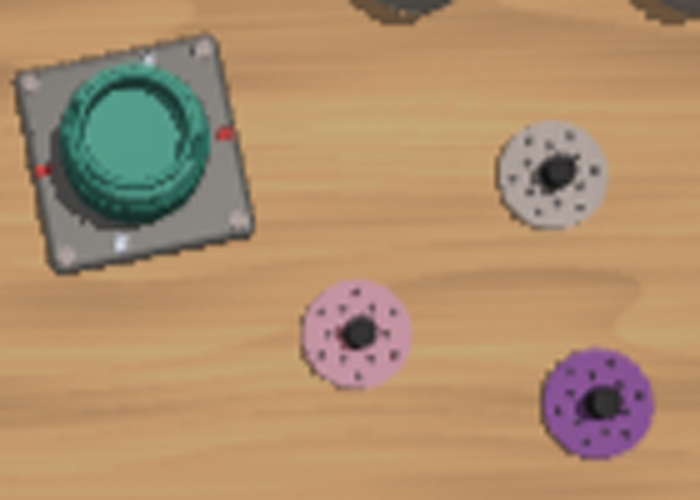

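Crop shows a grey, perforated disk with a black knob, which is the right one. The pink and purple disks stay put. Red marks at (308.4,229.2) and (345,221.6); white at (329.8,206.8) and (324.2,243.4).

```bash
cat >> h.py <<'E'
def go(P,yaw,s=None):
    """rows numbers to reach TCP P, tool down, tool y axis at world angle yaw(deg)"""
    s=s or r.read_state();R0=Ro.from_quat(s['eef_rot']);
    y=np.array([np.cos(np.radians(yaw)),np.sin(np.radians(yaw)),0]);x=np.array([0,0,-1.]);z=np.cross(x,y)
    R1=Ro.from_matrix(np.c_[x,y,z])
    return np.round(np.r_[R0.inv().apply(np.array(P)-s['ee_pos'])/.25,(R0.inv()*R1).as_rotvec()/1.5],4)
def yaw(s): y=Ro.from_quat(s['eef_rot']).as_matrix()[:,1];return np.degrees(np.arctan2(y[1],y[0]))
E
python3 - <<'E'
from h import *
s=r.read_state();print(Ro.from_quat(s['eef_rot']).as_matrix().round(3),yaw(s))
c=vision.get_calibration('top')
M=[ray(c,p,.02) for p in [(308.4,229.2),(345,221.6),(329.8,206.8),(324.2,243.4)]];print(np.round(M,4),np.mean(M,0),'red dir',np.degrees(np.arctan2(*(M[0]-M[1])[[1,0]])))
w=vision.get_calibration('wrist');R=cv2.Rodrigues(np.array(w['rvec']))[0]
T=Ro.from_quat(s['eef_rot'])
print('cam in tool',T.inv().apply(-R.T@np.array(w['tvec']).ravel()-s['ee_pos']),'axis',T.inv().apply(R[2]),w['camera_matrix'])
for yw in (-27,-100,-80,yaw(s)): print(yw,go([.567,-.268,.25],yw))
im,d=vision.camera('wrist');cv2.imwrite('pics/w0.png',im)
E
```

```text
[[-0.001  0.45   0.893]
 [-0.001  0.893 -0.45 ]
 [-1.    -0.001  0.   ]] 63.253712813068375
[[ 0.5751  0.0473  0.02  ]
 [ 0.5963 -0.0671  0.02  ]
 [ 0.644  -0.0209  0.02  ]
 [ 0.5297 -0.0008  0.02  ]] [ 0.58626664 -0.01038169  0.02      ] red dir 100.46912577562094
cam in tool [-0.16109858 -0.0003069  -0.07741877] axis [9.59442525e-01 6.04840144e-04 2.81903662e-01] [[361.41729813   0.         322.6260825 ]
 [  0.         361.41729813 242.360019  ]
 [  0.           0.           1.        ]]
-27 [-1.0950e-01 -2.4354e+00  2.5078e+00  1.0501e+00  7.0000e-04  6.0000e-04]
-100 [-1.0950e-01 -2.4354e+00  2.5078e+00  1.8995e+00  1.2000e-03  1.0000e-04]
-80 [-1.0950e-01 -2.4354e+00  2.5078e+00  1.6668e+00  1.1000e-03  3.0000e-04]
63.253712813068375 [-1.0950e-01 -2.4354e+00  2.5078e+00  0.0000e+00  0.0000e+00  8.0000e-04]
```

View pics/w0.png

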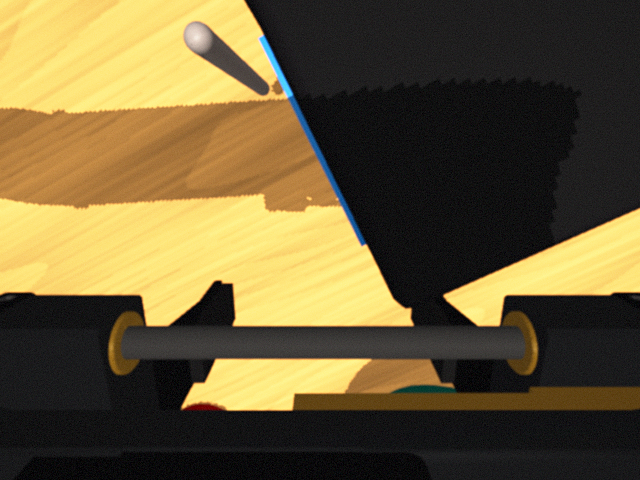

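Wrist view at start: only the microwave is ahead, with the fingers at the bottom. The disk's x-y is known well enough, so I'll go towards it.

```bash
python3 -m pendant '0 -0.95 0.98 0 0 0;0 -0.95 0.98 0 0 0;0 -0.95 0.98 0 0 0;0 -0.95 0.98 0 0 0;0 -0.95 0.98 0 0 0;0 -0.95 0.98 0 0 0;0 -0.95 0.98 0 0 0' 1; python3 -m pendant '0 -0.95 0.98 0 0 0;0 -0.95 0.98 0 0 0;0 -0.95 0.98 0 0 0;0 -0.95 0.98 0 0 0;0 -0.95 0.98 0 0 0;0 -0.95 0.98 0 0 0;0 -0.95 0.98 0 0 0'; python3 -c "
from h import *
s=r.read_state();print(yaw(s),s['joint_positions'].round(2) if hasattr(s['joint_positions'],'round') else s['joint_positions']);print(go([.56,-.265,.22],20))"
```

```text
time: 0.85
ee_pos: [0.3937, 0.233, 0.2225]
eef_rot: [0.164, 0.688, -0.164, 0.688]
ft_force: [0.7, -0.1, -0.4]
width: 0.0871
time: 1.55
ee_pos: [0.5053, -0.0895, 0.2227]
eef_rot: [0.164, 0.688, -0.164, 0.688]
ft_force: [0.0, -0.5, 0.5]
width: 0.087
63.17478307735978 [-0.43  0.08  0.55  1.78 -0.04  1.3   1.23]
[ 1.110e-02 -5.277e-01  5.121e-01  5.024e-01  4.000e-04 -2.000e-04]
```

```bash
python3 -m pendant '0.01 -0.53 0.51 0.5 0 0;0.01 -0.53 0.51 0.5 0 0;0.01 -0.53 0.51 0.5 0 0;0.01 -0.53 0.51 0.5 0 0;0.01 -0.53 0.51 0.5 0 0;0.01 -0.53 0.51 0.5 0 0;0.01 -0.53 0.51 0.5 0 0'; python3 - <<'E'
from h import *
s=r.read_state();w=vision.get_calibration('wrist');im,d=vision.camera('wrist');cv2.imwrite('pics/w1.png',im);np.savez('pics/w1.npz',im=im,d=d,rv=w['rvec'],t=w['tvec'],K=w['camera_matrix'])
print(s['ee_pos'],yaw(s))
E
```

```text
time: 2.25
ee_pos: [0.5594, -0.2614, 0.2197]
eef_rot: [0.403, 0.582, -0.403, 0.581]
ft_force: [-0.6, 0.9, -0.7]
width: 0.087
[ 0.55936563 -0.26141612  0.21969369] 20.595862491228075
```

View pics/w1.png

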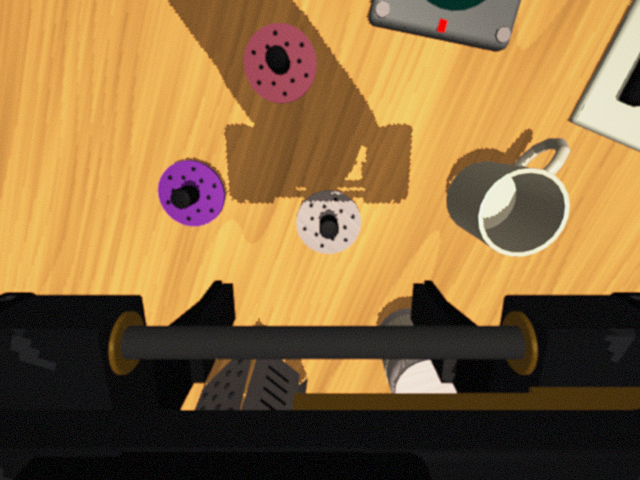

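Wrist view: the grey disk is at about (329,222). Purple is left at (191,192), pink is up at (280,63), and the mug is on the right. I'll measure it from the flange outline.

```bash
python3 - <<'E'
from h import *
f=np.load('pics/w1.npz');im=f['im'];c=dict(camera_matrix=f['K'],rvec=f['rv'],tvec=f['t'])
h=hsv(im);m=np.zeros(h.shape[:2],bool);m[180:265,285:372]=1
m&=(h[...,1]<70)
m=cv2.morphologyEx(m.astype(np.uint8),cv2.MORPH_CLOSE,np.ones((9,9)))
cn=max(cv2.findContours(m,0,1)[0],key=cv2.contourArea)
P=np.array([ray(c,p,.010)[:2] for p in cn[:,0]]);(x,y),rad=cv2.minEnclosingCircle((P*1000).astype(np.float32));print(x,y,rad,cv2.boundingRect(cn))
k=np.zeros_like(m);k[205:245,310:345]=1
for cc,s in blobs((k>0)&(h[...,2]<60),50): print('knob',cc,s,ray(c,cc,.027))
for z in (.1,.016): print(go([x/1000,y/1000,z],20))
E
```

```text
568.15625 -268.1502380371094 34.013031005859375 (297, 191, 64, 63)
knob [328.44413408 225.91340782] [320 214  18  25 358] [ 0.56792329 -0.26804758  0.027     ]
[ 4.796e-01  2.260e-02  3.880e-02  7.100e-03 -5.000e-04 -1.000e-04]
[ 8.156e-01  2.260e-02  3.900e-02  7.100e-03 -5.000e-04 -1.000e-04]
```

```bash
python3 -m pendant '0.2 0.023 0.039 0 0 0;0.4 0.023 0.039 0 0 0;0.6 0.023 0.039 0 0 0;0.7 0.023 0.039 0 0 0;0.78 0.023 0.039 0 0 0;0.812 0.023 0.039 0 0 0;0.812 0.023 0.039 0 0 0' 0; python3 -c "
from h import *
print(go([.568,-.268,.017],20))"
```

```text
time: 3.0
ee_pos: [0.5679, -0.2684, 0.0166]
eef_rot: [0.403, 0.581, -0.403, 0.58]
ft_force: [-0.5, -0.7, 0.4]
width: 0.0453
[-0.0017  0.0009 -0.0013  0.0051 -0.0008  0.0004]
```

```bash
python3 -m pendant '0 0 0 0 0 0;0 0 0 0 0 0;0 0 0 0 0 0;0 0 0 0 0 0' -1 25;  python3 -m pendant '-0.1 0 0 0 0 0;-0.3 0 0 0 0 0;-0.5 0 0 0 0 0;-0.7 0 0 0 0 0;-0.8 0 0 0 0 0;-0.8 0 0 0 0 0'; python3 -c "
from h import *
print(go([.58,-.115,.217],20))"
```

```text
time: 3.4
ee_pos: [0.5685, -0.2694, 0.0177]
eef_rot: [0.404, 0.58, -0.404, 0.581]
ft_force: [0.7, 0.4, 3.9]
width: 0.0196
time: 4.0
ee_pos: [0.5696, -0.2705, 0.2215]
eef_rot: [0.405, 0.578, -0.403, 0.582]
ft_force: [1.3, -0.0, -1.3]
width: 0.0192
[ 0.0174  0.2546 -0.569   0.0032  0.0026 -0.0037]
```

```bash
python3 -m pendant '0 0.25 -0.57 0 0 0;0 0.25 -0.57 0 0 0;0 0.25 -0.57 0 0 0;0 0.25 -0.57 0 0 0;0 0.25 -0.57 0 0 0'; python3 - <<'E'
from h import *
s=r.read_state();w=vision.get_calibration('wrist');im,d=vision.camera('wrist');cv2.imwrite('pics/w2.png',im);np.savez('pics/w2.npz',im=im,d=d,rv=w['rvec'],t=w['tvec'],K=w['camera_matrix'],ee=s['ee_pos'],q=s['eef_rot'])
print(s['ee_pos'],yaw(s),s['joint_vel'])
E
```

```text
time: 4.5
ee_pos: [0.5772, -0.1116, 0.216]
eef_rot: [0.403, 0.582, -0.403, 0.58]
ft_force: [0.2, 0.3, -0.9]
width: 0.0193
[ 0.57717007 -0.1116424   0.21595992] 20.522903165042102 [ 0.04927168  0.00471687  0.04832888 -0.00940955  0.01006323  0.00222113
  0.01951629]
```

View pics/w2.png

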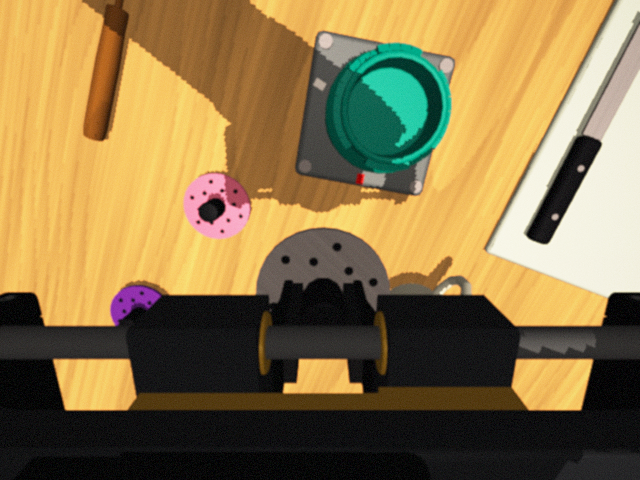

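Wrist view: the disk is held level with the flange arc at (322,228)–(388,290). The jar mouth is at about (398,105), with a red mark at (362,180). I'll fit the rim and the held flange.

```bash
cat >> h.py <<'E'
def cloud(c,d):
    K=np.array(c['camera_matrix']);R=cv2.Rodrigues(np.array(c['rvec']))[0];t=np.array(c['tvec']).ravel()
    v,u=np.mgrid[:480,:640];X=np.stack([(u-K[0,2])/K[0,0]*d,(v-K[1,2])/K[1,1]*d,d],-1)-t
    return X@R
def circ(P):
    from scipy.optimize import least_squares
    s=least_squares(lambda p:np.hypot(P[:,0]-p[0],P[:,1]-p[1])-p[2],[*P.mean(0),.035],loss='soft_l1',f_scale=.0007);return s.x,np.abs(s.fun).mean()
E
python3 - <<'E'
from h import *
f=np.load('pics/w2.npz');im=f['im'];c=dict(camera_matrix=f['K'],rvec=f['rv'],tvec=f['t'])
X=cloud(c,f['d']);h=hsv(im)
teal=(h[...,0]>70)&(h[...,0]<95)&(h[...,1]>100)&(f['d']>0);teal[200:]=0
z=X[...,2];print('teal z pct',np.percentile(z[teal],[50,80,90,95,99]))
m=teal&(z>.124)&(z<.137);P=X[m][:,:2];print('rim pts',len(P),circ(P))
rr=np.hypot(*(P-circ(P)[0][:2]).T);print(np.percentile(rr,[2,10,50,90,98]))
g=np.zeros_like(teal);g[222:292,250:395]=1
g&=(h[...,1]<60)&(h[...,2]>70)&(z>.17)&(f['d']>0);print('flange z',np.median(z[g]))
mm=cv2.morphologyEx(g.astype(np.uint8),cv2.MORPH_CLOSE,np.ones((9,9)));cn=max(cv2.findContours(mm,0,1)[0],key=cv2.contourArea)[:,0]
zf=.211
cn=np.array([p for p in cn if p[1]<285 and (p[1]<270 or p[0]<265 or p[0]>382)])
Q=np.array([ray(c,p,zf)[:2] for p in cn]);o=circ(Q);print('disk',o);
print('ee',f['ee'], 'tilt check: depths L/R', [np.median(z[g&(np.arange(640)[None]>a)&(np.arange(640)[None]<b)]) for a,b in ((260,300),(345,385))])
E
```

```text
teal z pct [0.09712397 0.12616291 0.1286434  0.12918474 0.12998914]
rim pts 2967 (array([ 0.58703788, -0.00763358,  0.03267952]), np.float64(0.001688689549633547))
[0.03018449 0.03065305 0.03266551 0.03636905 0.03890913]
flange z 0.20919586490795422
disk (array([ 0.5760565 , -0.10895095,  0.03220761]), np.float64(0.00012773720352534214))
ee [ 0.57717007 -0.1116424   0.21595992] tilt check: depths L/R [np.float64(0.2092654350187354), np.float64(0.2091226755089182)]
```

```bash
python3 - <<'E'
from h import *
from scipy.optimize import least_squares
f=np.load('pics/w2.npz');im=f['im'];c=dict(camera_matrix=f['K'],rvec=f['rv'],tvec=f['t'])
X=cloud(c,f['d']);h=hsv(im);z=X[...,2]
teal=(h[...,0]>70)&(h[...,0]<95)&(h[...,1]>100)&(f['d']>0);teal[200:]=0
m=teal&(z>.1272)&(z<.134);P=X[m][:,:2];o=circ(P);rr=np.hypot(*(P-o[0][:2]).T);print(len(P),o,np.percentile(rr,[2,50,98]))
# outer edge by contour
mm=cv2.morphologyEx(m.astype(np.uint8),cv2.MORPH_CLOSE,np.ones((5,5)))
cs,hi=cv2.findContours(mm,cv2.RETR_CCOMP,1)
for q in cs:
    if len(q)>60: print(len(q),circ(np.array([ray(c,p,.13)[:2] for p in q[:,0]])))
g=np.zeros_like(teal);g[222:292,250:395]=1
g&=(h[...,1]<60)&(h[...,2]>70)&(z>.17)&(f['d']>0)
gm=cv2.morphologyEx(g.astype(np.uint8),cv2.MORPH_CLOSE,np.ones((9,9)));cn=max(cv2.findContours(gm,0,1)[0],key=cv2.contourArea)[:,0]
cn=np.array([p for p in cn if p[1]<280 and (p[1]<262 or p[0]<265 or p[0]>382)])
for zf in (.211,.209,.207):
    Q=np.array([ray(c,p,zf)[:2] for p in cn]);s=least_squares(lambda p:np.hypot(*(Q-p).T)-.034,Q.mean(0)-[0,.02]);print(zf,s.x-f['ee'][:2],np.abs(s.fun).mean())
E
```

```text
2299 (array([ 0.58725366, -0.00744499,  0.03248984]), np.float64(0.001145995244426518)) [0.03031096 0.0325025  0.0347893 ]
335 (array([ 0.58711755, -0.0075572 ,  0.03426576]), np.float64(0.0004549933580484414))
288 (array([ 0.58702962, -0.00764436,  0.03032251]), np.float64(0.0001928268507120053))
0.211 [-0.00030143  0.00067026] 0.0004590570737542088
0.209 [-0.00016579  0.00027099] 0.00037479891444988113
0.207 [-3.03780254e-05 -1.28061623e-04] 0.0002918783028866056
```

```bash
python3 -c "
from h import *
print(go([.5873,-.0083,.18],20))"
```

```text
[ 1.450e-01  1.861e-01 -3.821e-01  3.900e-03 -1.000e-04  7.000e-04]
```

```bash
python3 -m pendant '0 0.186 -0.382 0.004 0 0;0 0.186 -0.382 0.004 0 0;0.1 0.186 -0.382 0.004 0 0;0.145 0.186 -0.382 0.004 0 0;0.145 0.186 -0.382 0.004 0 0;0.145 0.186 -0.382 0.004 0 0'; python3 -c "
from h import *
print(go([.5873,-.0083,.18],20),go([.5873,-.0083,.139],20))
s=r.read_state();print(s['ee_pos'],s['joint_vel'])"
```

```text
time: 5.15
ee_pos: [0.5877, -0.0114, 0.1812]
eef_rot: [0.407, 0.578, -0.407, 0.578]
ft_force: [-0.2, 0.3, -0.1]
width: 0.0192
[ 0.0047  0.0026 -0.0122 -0.0034  0.0006  0.0002] [ 0.1687  0.0026 -0.0124 -0.0034  0.0006  0.0002]
[ 0.5877232  -0.01139847  0.18117613] [-0.0037647  -0.01019271 -0.00427145 -0.01798465 -0.00307901 -0.00121359
 -0.00405327]
```

```bash
for i in 1 2 3; do python3 -m pendant '0 0 0 0 0 0' | grep ee_; done;  python3 - <<'E'
from h import *
s=r.read_state();print(s['ee_pos'],go([.5873,-.0083,.139],20))
for n in ('wrist','side'):
  w=vision.get_calibration(n);im,d=vision.camera(n);np.savez(f'pics/{n}3.npz',im=im,d=d,rv=w['rvec'],t=w['tvec'],K=w['camera_matrix'])
  if n=='wrist': a=im
  else: b=cv2.resize(im[180:300,260:400],None,fx=4,fy=4,interpolation=2)
cv2.imwrite('pics/w3.png',np.hstack([cv2.resize(a[:330],(400,206)),np.zeros((206,1,3),np.uint8),cv2.resize(b,(240,206))]))
s=r.read_state();print(s['ee_pos'])
E
```

```text
ee_pos: [0.5882, -0.0104, 0.1818]
ee_pos: [0.5882, -0.0095, 0.1816]
ee_pos: [0.5881, -0.0089, 0.1814]
[ 0.58806974 -0.00887244  0.18135337] [ 1.694e-01 -2.300e-03 -3.200e-03 -1.200e-03  1.000e-04 -6.000e-04]
[ 0.58793231 -0.00852458  0.18109964]
```

View pics/w3.png

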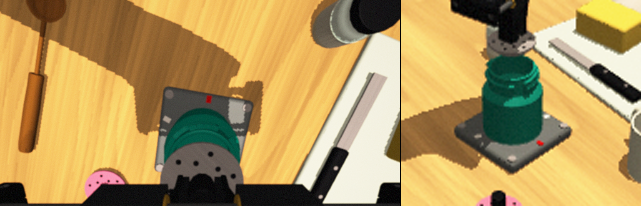

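The disk hangs above the mouth at (205,165) and is settling onto the target. Next I'll descend gently.

```bash
python3 -m pendant '0.05 -0.002 0 0 0 0;0.09 -0.002 0 0 0 0;0.12 -0.002 0 0 0 0;0.13 -0.002 0 0 0 0;0.14 -0.002 0 0 0 0;0.15 -0.002 0 0 0 0;0.155 -0.002 0 0 0 0;0.155 -0.002 0 0 0 0'; python3 -c "
from h import *
print(go([.5873,-.0083,.139],20),r.read_state()['torque'])"
```

```text
time: 6.35
ee_pos: [0.5874, -0.0085, 0.1421]
eef_rot: [0.406, 0.579, -0.406, 0.579]
ft_force: [-0.8, -0.7, -1.3]
width: 0.0195
[ 0.0122 -0.     -0.001  -0.0007 -0.     -0.0001] [-0.1191911   0.07547806  0.02979084]
```

```bash
python3 -m pendant '0.006 0 0 0 0 0;0.012 0 0 0 0 0;0.015 0 0 0 0 0;0.018 0 0 0 0 0;0.018 0 0 0 0 0'; python3 -m pendant '0 0 0 0 0 0;0 0 0 0 0 0;0 0 0 0 0 0;0 0 0 0 0 0' -0.3;  python3 -m pendant '-0.1 0 0 0 0 0;-0.25 0 0 0 0 0;-0.4 0 0 0 0 0;-0.4 0 0.1 0 0 0;-0.4 0 0.3 0 0 0;-0.4 0 0.3 0 0 0'; python3 - <<'E'
from h import *
s=r.read_state();print(s['ee_pos'])
n='wrist';w=vision.get_calibration(n);im,d=vision.camera(n);c=w
X=cloud(c,d);h=hsv(im);z=X[...,2]
cv2.imwrite('pics/w4.png',im)
g=(h[...,1]<70)&(h[...,2]>60)&(abs(z-.134)<.006)&(np.hypot(X[...,0]-.587,X[...,1]+.0076)<.06)
A=np.c_[X[g][:,:2]-[.587,-.0076],np.ones(g.sum())];print(g.sum(),'plane',np.linalg.lstsq(A,z[g],rcond=None)[0])
mm=cv2.morphologyEx(g.astype(np.uint8),cv2.MORPH_CLOSE,np.ones((7,7)));cn=max(cv2.findContours(mm,0,1)[0],key=cv2.contourArea)[:,0]
print(cv2.boundingRect(cn),circ(np.array([ray(c,p,.134)[:2] for p in cn])))
E
```

```text
time: 6.85
ee_pos: [0.5876, -0.0085, 0.1395]
eef_rot: [0.406, 0.579, -0.405, 0.579]
ft_force: [-9.6, 0.8, 19.2]
width: 0.0193
time: 7.25
ee_pos: [0.5873, -0.0085, 0.1374]
eef_rot: [0.406, 0.579, -0.406, 0.579]
ft_force: [0.6, -0.4, -0.4]
width: 0.0302
time: 7.85
ee_pos: [0.613, -0.0864, 0.2377]
eef_rot: [0.407, 0.576, -0.409, 0.578]
ft_force: [-0.7, -0.1, 0.2]
width: 0.0303
[ 0.61302802 -0.08644544  0.23773007]
6648 plane [-2.46367284e-03  1.11027984e-05  1.32957031e-01]
(277, 75, 98, 102) (array([ 0.58705342, -0.00767006,  0.03351118]), np.float64(0.00018121373572333097))
```

View pics/w4.png

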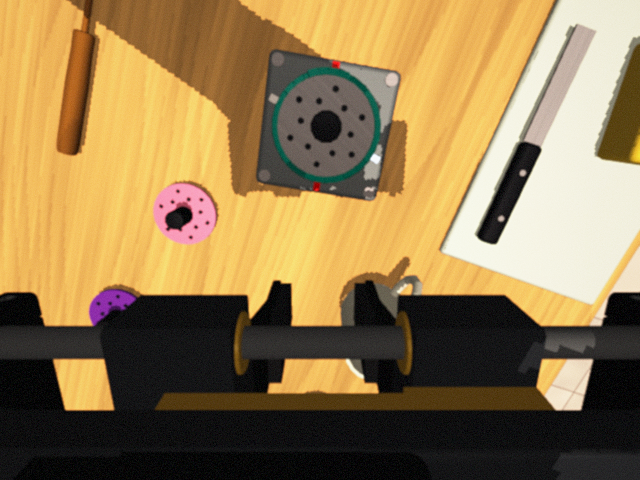

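Wrist view: the disk sits concentric and flat at (326,126), with the green jar edge even all round. Its red marks are at (336,64) and (317,187). On to the ring.

```bash
python3 -c "
from h import *
w=vision.get_calibration('wrist')
a,b=ray(w,(336,64),.02),ray(w,(317,187),.02);print(a,b,(a+b)/2,np.degrees(np.arctan2(*(a-b)[[1,0]]))-90)
print(go([.49,.185,.235],20))"
```

```text
[0.57657735 0.05550941 0.02      ] [ 0.59828753 -0.06084596  0.02      ] [ 0.58743244 -0.00266827  0.02      ] 10.569006096632549
[ 7.4000e-03 -1.0280e-01 -1.1758e+00 -4.6000e-03  1.3000e-03  5.0000e-04]
```

```bash
python3 -m pendant '0 -0.09 -1 0 0 0;0 -0.09 -1 0 0 0;0 -0.09 -1 0 0 0;0 -0.09 -1 0 0 0;0 -0.09 -1 0 0 0;0 -0.09 -1 0 0 0' 1; python3 -m pendant '0 -0.015 -0.17 0 0 0;0 -0.015 -0.17 0 0 0;0 -0.015 -0.17 0 0 0;0 -0.015 -0.17 0 0 0'; python3 - <<'E'
from h import *
s=r.read_state();w=vision.get_calibration('wrist');im,d=vision.camera('wrist');cv2.imwrite('pics/w5.png',im);np.savez('pics/w5.npz',im=im,d=d,rv=w['rvec'],t=w['tvec'],K=w['camera_matrix'])
print(s['ee_pos'],yaw(s),s['joint_positions'])
X=cloud(w,d);h=hsv(im);red=((h[...,0]<8)|(h[...,0]>172))&(h[...,1]>150)&(d>0);z=X[...,2]
wing=red&(z>.042)&(z<.06)
B=[(X[wing&0==0].shape)]
n,l,st,cc=cv2.connectedComponentsWithStats(wing.astype(np.uint8))
C=[]
for i in range(1,n):
    if st[i,4]>60: p=X[l==i];C.append(p.mean(0));print(st[i],p.mean(0),np.ptp(p,axis=0))
if len(C)==2: v=C[1]-C[0];print('mid',(C[0]+C[1])/2,'yaw of y',np.degrees(np.arctan2(v[1],v[0])),np.linalg.norm(v[:2]))
low=red&(z>.012)&(z<.028);print('lip/skirt fit',circ(X[low][:,:2]))
E
```

```text
time: 8.5
ee_pos: [0.503, 0.1565, 0.2372]
eef_rot: [0.403, 0.582, -0.402, 0.58]
ft_force: [0.8, -0.9, -1.3]
width: 0.0703
time: 8.9
ee_pos: [0.4887, 0.1865, 0.2375]
eef_rot: [0.406, 0.579, -0.406, 0.579]
ft_force: [-0.3, 0.1, -0.1]
width: 0.0867
[0.48865212 0.18649384 0.23754589] 19.91478556326313 [-0.9597444   0.09162972  0.54571436  1.73296319 -0.04880515  1.3304294
 -0.056692  ]
[339  68  36  22 384] [0.47351062 0.31531584 0.05188506] [0.03152007 0.00791086 0.01292175]
[318 131  34  19 285] [0.47353302 0.25959551 0.0526292 ] [0.03189598 0.00747089 0.00500943]
mid [0.47352182 0.28745567 0.05225713] yaw of y -89.97696738377036 0.05572033360597492
lip/skirt fit (array([0.47349459, 0.28814079, 0.03712827]), np.float64(0.004677257756554296))
```

View pics/w5.png

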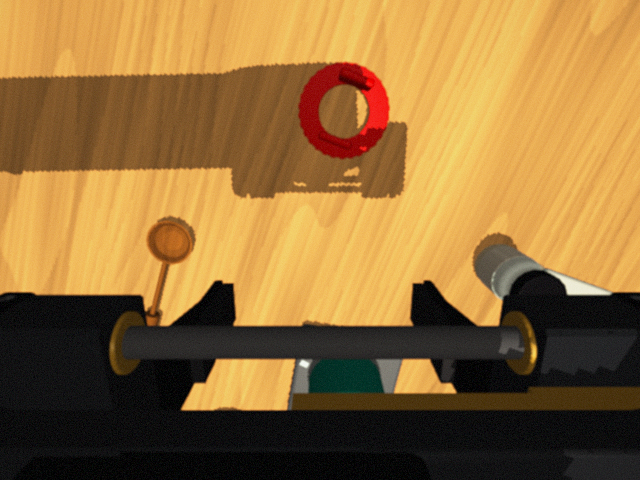

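Wrist view: ring at (344,110), wings at the top (355,76) and bottom (334,143), so its wing axis lies along world y. Centre is about (0.4735, 0.288).

```bash
python3 -c "
from h import *
print(go([.4735,.2878,.13],90))"
```

```text
[ 4.302e-01  8.070e-02 -4.030e-01 -8.159e-01  1.000e-04  0.000e+00]
```

```bash
python3 -m pendant '0.43 0.081 -0.403 -0.816 0 0;0.43 0.081 -0.403 -0.816 0 0;0.43 0.081 -0.403 -0.816 0 0;0.43 0.081 -0.403 -0.816 0 0;0.43 0.081 -0.403 -0.816 0 0;0.43 0.081 -0.403 -0.816 0 0;0.43 0.081 -0.403 -0.816 0 0;0.43 0.081 -0.403 -0.816 0 0' 1; python3 -m pendant '0 0 0 -0.03 0 0;0 0 0 -0.03 0 0;0 0 0 -0.03 0 0;0 0 0 -0.03 0 0'; python3 -c "
from h import *
print(go([.4735,.2878,.029],90),r.read_state()['joint_positions'])"
```

```text
time: 9.75
ee_pos: [0.4738, 0.2877, 0.13]
eef_rot: [0.006, 0.707, -0.007, 0.707]
ft_force: [-0.1, 0.7, 0.6]
width: 0.0869
time: 10.15
ee_pos: [0.4734, 0.2883, 0.13]
eef_rot: [-0.007, 0.707, 0.007, 0.707]
ft_force: [0.4, 0.8, -0.1]
width: 0.0867
[ 0.4041 -0.0021  0.0005  0.0135  0.      0.    ] [-0.9181596   0.25096085  0.33319349  1.78380304 -0.0902474   1.12167453
  1.03569819]
```

```bash
python3 -m pendant '0.15 -0.002 0 0.013 0 0;0.28 -0.002 0 0.013 0 0;0.36 -0.002 0 0.013 0 0;0.404 -0.002 0 0.013 0 0;0.404 -0.002 0 0.013 0 0;0.404 -0.002 0 0.013 0 0' 1; python3 -m pendant '0 0 0 0 0 0;0 0 0 0 0 0;0 0 0 0 0 0;0 0 0 0 0 0;0 0 0 0 0 0' -1 30; python3 -m pendant '-0.15 0 0 0 0 0;-0.35 0 0 0 0 0;-0.55 0 0 0 0 0;-0.65 0 0 0 0 0;-0.65 0 0 0 0 0';  python3 -c "
from h import *
print(go([.5871,-.0077,.19],80.5),r.read_state()['joint_positions'])"
```

```text
time: 10.75
ee_pos: [0.4738, 0.2884, 0.0299]
eef_rot: [-0.001, 0.707, 0.001, 0.707]
ft_force: [0.8, 0.0, 0.2]
width: 0.0869
time: 11.25
ee_pos: [0.4734, 0.2883, 0.0295]
eef_rot: [-0.001, 0.707, 0.001, 0.707]
ft_force: [-0.1, -0.3, 3.9]
width: 0.0637
time: 11.75
ee_pos: [0.4749, 0.2891, 0.1957]
eef_rot: [0.001, 0.705, 0.003, 0.709]
ft_force: [0.5, -0.2, -1.2]
width: 0.0639
[ 0.0196 -1.1886  0.4458  0.1122  0.0031 -0.0033] [-0.93376574  0.19088537  0.34696132  1.70843088 -0.06911509  1.24738023
  1.00228276]
```

```bash
python3 -m pendant '-0.1 -0.2 0.07 0 0 0;-0.12 -0.95 0.35 0 0 0;-0.12 -0.95 0.35 0 0 0;-0.12 -0.95 0.35 0 0 0;-0.12 -0.95 0.35 0 0 0;-0.12 -0.95 0.35 0 0 0;-0.12 -0.95 0.35 0 0 0;-0.12 -0.95 0.35 0 0 0'; python3 - <<'E'
from h import *
s=r.read_state();w=vision.get_calibration('wrist');im,d=vision.camera('wrist');cv2.imwrite('pics/w6.png',im);np.savez('pics/w6.npz',im=im,d=d,rv=w['rvec'],t=w['tvec'],K=w['camera_matrix'],ee=s['ee_pos'])
print(s['ee_pos'],go([.5871,-.0077,.2],80.5))
E
```

```text
time: 12.55
ee_pos: [0.5607, 0.0523, 0.2205]
eef_rot: [-0.001, 0.708, 0.002, 0.706]
ft_force: [0.2, 1.5, -2.1]
width: 0.0636
[0.56065621 0.05233204 0.22046762] [ 8.230e-02 -2.429e-01  1.048e-01  1.140e-01 -1.100e-03 -2.000e-04]
```

View pics/w6.png

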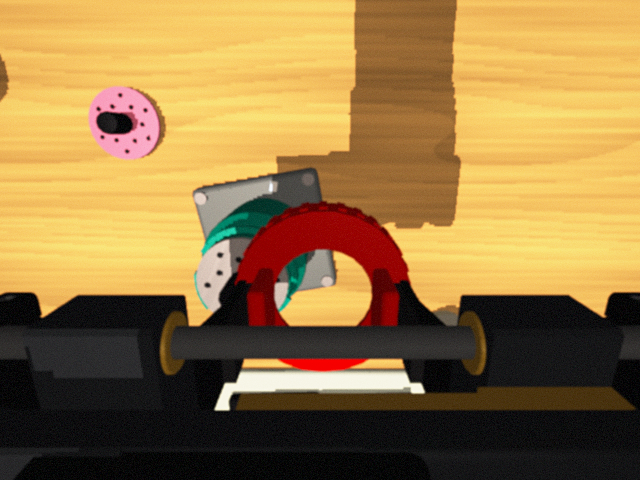

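Ring held level at (322,285), gripped squarely by its wings. The disk and jar are at lower left, about (245,265).

```bash
python3 - <<'E'
from h import *
from scipy.optimize import least_squares
f=np.load('pics/w6.npz');im=f['im'];c=dict(camera_matrix=f['K'],rvec=f['rv'],tvec=f['t']);ee=f['ee']
X=cloud(c,f['d']);h=hsv(im);z=X[...,2]
red=((h[...,0]<8)|(h[...,0]>172))&(h[...,1]>150)&(f['d']>0)
lip=red&(np.arange(480)[:,None]<262);lip[:,:262]=0;lip[:,385:]=0
print('lip z',np.percentile(z[lip],[5,25,50,75,95]))
g=lip&(z>.205)
A=np.c_[X[g][:,:2]-ee[:2],np.ones(g.sum())];print('plane',np.linalg.lstsq(A,z[g],rcond=None)[0])
zl=np.median(z[lip])
for col,ra in (('outer',.0445),('hole',.025)):
    uv=[]
    for u in range(285,360,3):
        v=np.where(lip[:,u])[0]
        uv.append((u,v.min() if col=='outer' else v.max()+1))
    Q=np.array([ray(c,p,zl)[:2] for p in uv])-ee[:2];s=least_squares(lambda p:np.hypot(*(Q-p).T)-ra,[0,0]);print(col,s.x*1000,np.abs(s.fun).mean()*1000)
E
```

```text
lip z [0.20118917 0.21315063 0.21378892 0.21427716 0.21488425]
plane [0.08614804 0.00106205 0.21624131]
outer [-3.11868976 -0.93755076] 0.32057927507226414
hole [ 0.30771826 -0.07230428] 0.24994986935646016
```

```bash
python3 -m pendant '0 -0.2 0.08 0.057 0 0;0 -0.243 0.104 0.114 0 0;0 -0.243 0.104 0.114 0 0;0 -0.243 0.104 0.114 0 0;0.04 -0.243 0.104 0.114 0 0;0.082 -0.243 0.104 0.114 0 0;0.082 -0.243 0.104 0.114 0 0;0.082 -0.243 0.104 0.114 0 0'; python3 -m pendant '0 0 0 0 0 0;0 0 0 0 0 0;0 0 0 0 0 0;0 0 0 0 0 0;0 0 0 0 0 0;0 0 0 0 0 0'; python3 -c "
from h import *
s=r.read_state();print(s['ee_pos'],yaw(s),go([.5868,-.0076,.152],80.5),s['joint_positions'])"
```

```text
time: 13.4
ee_pos: [0.5871, -0.0093, 0.2006]
eef_rot: [0.059, 0.705, -0.059, 0.704]
ft_force: [0.1, 0.6, -1.1]
width: 0.0638
time: 14.0
ee_pos: [0.5875, -0.0098, 0.2011]
eef_rot: [0.059, 0.705, -0.059, 0.705]
ft_force: [-0.4, -0.3, -0.7]
width: 0.0636
[ 0.58749056 -0.00984311  0.20106074] 80.35860394711662 [ 1.962e-01  8.400e-03 -4.200e-03 -1.600e-03  0.000e+00 -1.000e-04] [-0.54424525  0.28568832  0.58686603  1.62295256 -0.16361606  1.28243645
  1.47313176]
```

```bash
python3 -m pendant '0 0.008 -0.004 0 0 0;0.06 0.008 -0.004 0 0 0;0.11 0.008 -0.004 0 0 0;0.14 0.008 -0.004 0 0 0;0.155 0.008 -0.004 0 0 0;0.17 0.008 -0.004 0 0 0;0.18 0.008 -0.004 0 0 0;0.19 0.008 -0.004 0 0 0'; python3 -c "
from h import *
s=r.read_state();print(s['ee_pos'],yaw(s),go([.5868,-.0076,.1495],80.5),s['torque'])"
```

```text
time: 14.8
ee_pos: [0.587, -0.0078, 0.1536]
eef_rot: [0.06, 0.704, -0.059, 0.705]
ft_force: [0.2, -0.3, -0.9]
width: 0.064
[ 0.58704595 -0.00775839  0.15361599] 80.35191697202056 [ 0.0165  0.0005 -0.0011 -0.0017  0.0003 -0.0001] [-0.00062353  0.01748917 -0.05491923]
```

```bash
python3 -m pendant '0.006 0 0 0 0 0;0.012 0 0 0 0 0;0.016 0 0 0 0 0;0.018 0 0 0 0 0;0.018 0 0 0 0 0;0.018 0 0 0 0 0'; python3 -c "
from h import *
s=r.read_state();print(s['ee_pos'],yaw(s),go([.5868,-.0076,.1495],80.5),s['torque'])"
```

```text
time: 15.4
ee_pos: [0.5874, -0.0078, 0.1509]
eef_rot: [0.06, 0.704, -0.059, 0.705]
ft_force: [-5.1, -0.8, 12.8]
width: 0.0636
[ 0.58743431 -0.00775928  0.15086074] 80.34980735657085 [ 0.0054  0.0002 -0.0026 -0.0017  0.001  -0.0008] [0.09190418 1.33552047 0.03863578]
```

```bash
python3 -m pendant '0 0 0 0.08 0 0;0.0015 0 0 0.16 0 0;0.0042 0 0 0.24 0 0;0.007 0 0 0.32 0 0;0.0098 0 0 0.40 0 0' -1 40; python3 -c "
from h import *
s=r.read_state();print(s['ee_pos'],yaw(s),go([.5868,-.0076,.1435],10.5),s['torque'])"
```

```text
time: 15.9
ee_pos: [0.5883, -0.0077, 0.1489]
eef_rot: [0.267, 0.654, -0.266, 0.656]
ft_force: [-3.3, -0.6, 19.4]
width: 0.0639
[ 0.58834301 -0.00769754  0.14894928] 45.748772410020734 [ 0.0218 -0.0041 -0.0047  0.4101  0.0008 -0.0025] [-0.20878086  1.09449167  0.65598055]
```

```bash
python3 -m pendant '0.0025 0 0 0.08 0 0;0.005 0 0 0.16 0 0;0.0077 0 0 0.24 0 0;0.0105 0 0 0.32 0 0;0.0135 0 0 0.40 0 0;0.014 0 0 0.415 0 0;0.014 0 0 0.415 0 0'; python3 -c "
from h import *
s=r.read_state();print(s['ee_pos'],yaw(s),go([.5868,-.0076,.1435],10.5),s['torque'])"
```

```text
time: 16.6
ee_pos: [0.5887, -0.0074, 0.1483]
eef_rot: [0.456, 0.542, -0.452, 0.543]
ft_force: [-13.6, 2.3, 43.3]
width: 0.0635
[ 0.58873762 -0.00740053  0.14829557] 10.1863652763556 [ 0.0191 -0.0079 -0.0005 -0.0036 -0.0017 -0.0035] [ 0.72224687  4.03977195 -0.94820198]
```

```bash
cat > chk.py <<'E'
from h import *
s=r.read_state();w=vision.get_calibration('wrist');im,d=vision.camera('wrist');cv2.imwrite('pics/chk.png',im)
X=cloud(w,d);h=hsv(im);z=X[...,2];p=X[...,:2]-[.587,-.0077];rho=np.hypot(p[...,0],p[...,1])
red=((h[...,0]<8)|(h[...,0]>172))&(h[...,1]>150)&(d>0)&(rho<.06)
print(s['time'],s['ee_pos'],yaw(s),s['ft_force'],'red n',red.sum(),'z pct',np.percentile(z[red],[1,5,25,50,75,95,99]))
g=red&(z>.125)&(z<.15)&(rho>.027)&(rho<.043)
for _ in range(3):
    A=np.c_[p[g],np.ones(g.sum())];k=np.linalg.lstsq(A,z[g],rcond=None)[0];g=g&(abs(z-p@k[:2]-k[2])<.0015)
print('lip plane',k,g.sum())
E
python3 chk.py
```

```text
16.6 [ 0.58873762 -0.00740053  0.14829557] 10.1863652763556 [-13.59114215   2.25725418  43.34682445] red n 12699 z pct [0.1219693  0.13360884 0.14168436 0.14241149 0.15209447 0.22981538
 0.26364339]
lip plane [-0.00085392  0.0093631   0.14197972] 6183
```

View pics/chk.png

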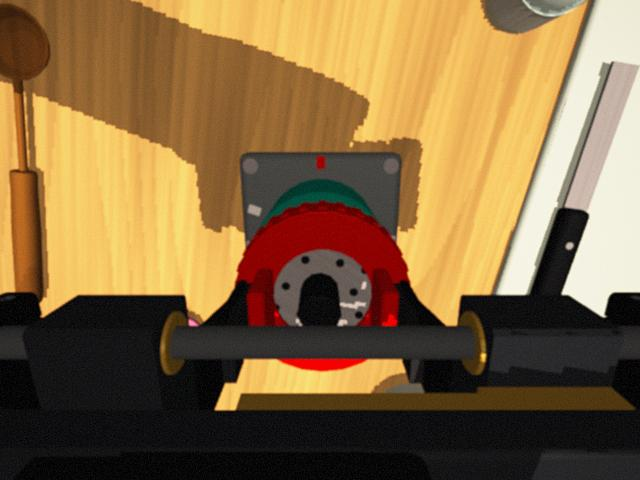

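I mixed up axes. The red mark is straight ahead at (320,162), which puts the jar's y axis at world 100.5°, so home means jaw yaw −79.5° and white is −9.5°. The ring is flat on the level ground at yaw 10°, 20° before the white marks. First I relieve the down-force, then turn on.

```bash
python3 -m pendant '-0.01 0 0 0 0 0;-0.018 0 0 0 0 0;-0.018 0 0 0 0 0;-0.018 0 0 0 0 0'; python3 -c "
from h import *
s=r.read_state();print(s['ee_pos'],yaw(s),go([.5870,-.0076,.1495],-9.5),s['torque'],s['joint_positions'])"
```

```text
time: 17.05
ee_pos: [0.5882, -0.0071, 0.1491]
eef_rot: [0.454, 0.542, -0.452, 0.544]
ft_force: [0.4, 1.6, 11.0]
width: 0.0637
[ 0.58820482 -0.00711614  0.14905762] 10.347496119345175 [-0.0018 -0.0051  0.001   0.2309 -0.0008 -0.0022] [ 0.50721102 -0.04122901  0.00078558] [-0.70068481  0.37288518  0.79093737  1.69506546 -0.28439191  1.18917736
  0.34285459]
```

```bash
python3 -m pendant '0 -0.002 0 0.08 0 0;0 -0.004 0 0.16 0 0;0 -0.004 0 0.24 0 0;0 -0.004 0 0.326 0 0;0 -0.004 0 0.326 0 0;0 -0.004 0 0.326 0 0'; python3 -c "
from h import *
s=r.read_state();print(s['ee_pos'],yaw(s),go([.5870,-.0076,.1435],-79.5),s['torque'])"; python3 chk.py
```

```text
time: 17.65
ee_pos: [0.587, -0.0077, 0.1488]
eef_rot: [0.572, 0.417, -0.57, 0.417]
ft_force: [0.2, 1.5, 10.3]
width: 0.064
[ 0.58698984 -0.00771687  0.14878524] -17.736144060739942 [ 2.110e-02 -2.000e-04 -4.000e-04  7.187e-01 -1.600e-03 -9.000e-04] [ 0.22745722  0.00466862 -0.35850668]
17.65 [ 0.58698984 -0.00771687  0.14878524] -17.736144060739942 [ 0.23857983  1.53539775 10.27473097] red n 12715 z pct [0.12177963 0.13395695 0.14198263 0.14268268 0.15305757 0.23034983
 0.26413243]
lip plane [0.00023476 0.00461021 0.14237578] 6210
```

```bash
python3 -m pendant '0.0023 0 0 0.09 0 0;0.0054 0 0 0.18 0 0;0.0085 0 0 0.27 0 0;0.0116 0 0 0.36 0 0;0.0116 0 0 0.36 0 0'; python3 -c "
from h import *
s=r.read_state();print(s['ee_pos'],yaw(s),go([.5870,-.0076,.1433],-79.5),s['torque'])"; python3 chk.py
```

```text
time: 18.2
ee_pos: [0.5871, -0.0073, 0.1459]
eef_rot: [0.663, 0.248, -0.661, 0.248]
ft_force: [1.3, 2.3, 9.6]
width: 0.0638
[ 0.58712315 -0.007347    0.1458913 ] -48.90956270149078 [ 1.040e-02  4.000e-04  1.100e-03  3.559e-01 -1.900e-03 -3.000e-04] [ 0.7350649  -0.05894897 -0.36250721]
18.2 [ 0.58712315 -0.007347    0.1458913 ] -48.90956270149078 [1.31554937 2.25850272 9.6138514 ] red n 12822 z pct [0.11950461 0.13132878 0.13913936 0.13983495 0.15080326 0.23240621
 0.26148063]
lip plane [0.00257765 0.0059311  0.13950581] 6136
```

```bash
python3 -m pendant '0.0031 0 0 0.09 0 0;0.0062 0 0 0.18 0 0;0.0093 0 0 0.27 0 0;0.0123 0 0 0.365 0 0;0.0123 0 0 0.365 0 0;0.0123 0 0 0.365 0 0;0.0123 0 0 0.365 0 0'; python3 -c "
from h import *
s=r.read_state();print(s['ee_pos'],yaw(s),go([.5870,-.0076,.1433],-79.5),s['torque'])"; python3 chk.py
```

```text
time: 18.95
ee_pos: [0.5874, -0.0079, 0.1434]
eef_rot: [0.706, 0.062, -0.703, 0.062]
ft_force: [0.3, 1.4, 14.0]
width: 0.0633
[ 0.58742258 -0.00791775  0.14335706] -80.00030151932923 [ 0.0002 -0.0015  0.0014 -0.0058 -0.0023 -0.0003] [ 0.01443597  0.33583381 -0.19180728]
18.95 [ 0.58742258 -0.00791775  0.14335706] -80.00030151932923 [ 0.31576615  1.44641035 14.04700744] red n 12745 z pct [0.11573938 0.12833145 0.13658281 0.13723827 0.14796562 0.22923656
 0.25895001]
lip plane [-0.00124611  0.00224812  0.1370784 ] 6061
```

```bash
python3 -m pendant '-0.004 0 0 0.015 0 0;-0.004 0 0 0.015 0 0;-0.004 0 0 0.015 0 0'; python3 -c "
from h import *
s=r.read_state();print(yaw(s),s['torque'])"; python3 -m pendant '0 0 0 0 0 0;0 0 0 0 0 0;0 0 0 0 0 0;0 0 0 0 0 0;0 0 0 0 0 0' 1; python3 -m pendant '-0.1 0 0 0 0 0;-0.2 0 0 0 0 0;-0.4 0 0 0 0 0;-0.4 0 0.2 0 0 0;-0.4 0 0.4 0 0 0;-0.4 0 0.4 0 0 0;-0.4 0 0.4 0 0 0'; cat >> chk.py <<'E'
wing=red&(z>.158)&(z<.175);n,l,st,cc=cv2.connectedComponentsWithStats(wing.astype(np.uint8))
C=[X[l==i].mean(0) for i in range(1,n) if st[i,4]>60];print(C)
if len(C)==2: v=C[1]-C[0];print('mid',(C[0]+C[1])/2,'wing axis',np.degrees(np.arctan2(v[1],v[0])))
K=[X[l==i][:,:2]  for i in range(1,n) if st[i,4]>60]
mk=((h[...,0]<8)|(h[...,0]>172))&(h[...,1]>120)&(rho>.05)&(rho<.066)&(z<.03)
for cc,st in blobs(mk,4): q=ray(w,cc,.02);print('mark',cc,st[4],q,np.degrees(np.arctan2(q[1]+.0077,q[0]-.587)))
E
python3 chk.py
```

```text
time: 19.3
ee_pos: [0.587, -0.0079, 0.1435]
eef_rot: [0.706, 0.054, -0.704, 0.054]
ft_force: [2.6, 0.2, 7.4]
width: 0.0635
-81.28264826515068 [ 0.02465277 -0.40371593 -0.04445474]
time: 19.8
ee_pos: [0.5857, -0.0079, 0.1424]
eef_rot: [-0.705, -0.054, 0.705, -0.054]
ft_force: [0.2, -0.7, -0.0]
width: 0.0863
time: 20.5
ee_pos: [0.4861, -0.0236, 0.2422]
eef_rot: [0.705, 0.054, -0.705, 0.053]
ft_force: [-0.7, 0.4, 1.4]
width: 0.0871
20.5 [ 0.48605666 -0.02355301  0.24215906] -81.31831771213385 [-0.7230457   0.37887605  1.36216916] red n 9556 z pct [0.13241392 0.13566637 0.13652913 0.13711768 0.13792435 0.1669822
 0.16775348]
lip plane [-0.00083074  0.00084945  0.13695401] 6086
[array([0.58203552, 0.01954846, 0.1661595 ]), array([ 0.59093471, -0.03528136,  0.16614051])]
mid [ 0.58648511 -0.00786645  0.16615   ] wing axis -80.78095941718449
mark [259.8 113. ] 5 [0.57481061 0.05412706 0.02      ] 101.15299559546368
mark [384.57142857 114.        ] 7 [ 0.59271578 -0.06941041  0.02      ] -84.70820955939088
mark [261. 120.] 7 [0.56838032 0.05225307 0.02      ] 107.25327807755495
mark [265.375 128.375] 8 [0.56104826 0.04704308 0.02      ] 115.36395921351517
mark [269.75 137.  ] 8 [0.55338129 0.04174095 0.02      ] 124.21479710837045
mark [275.  144.5] 6 [0.54685752 0.03561009 0.02      ] 132.82626496182942
mark [282.66666667 151.22222222] 9 [0.54140882 0.02704162 0.02      ] 142.69169469236272
mark [290.5        156.66666667] 6 [0.53720944 0.01837846 0.02      ] 152.35611512048823
```

View pics/chk.png

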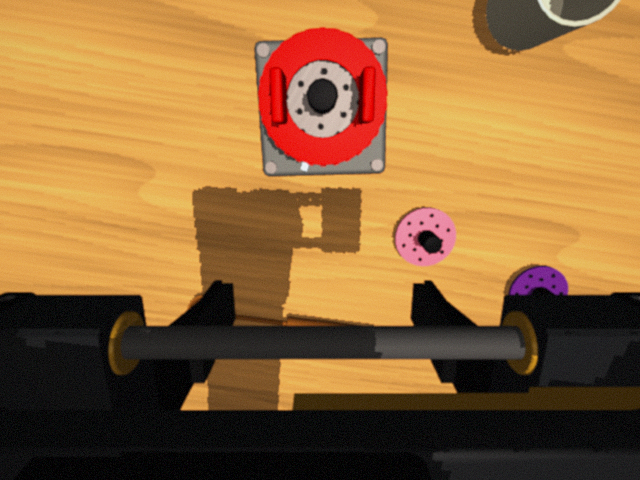

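Last view: ring flat and centred at (322,96). Its wings lie along the holder's y axis and the knob shows through the hole. The gripper is open and clear, so I'm handing in.

```bash
python3 -c "
from bench import close_job
print(close_job())"
```

```text
the job is handed in; nothing more can be done
None
```

The jar is closed: the steel disk is seated in the mouth with its knob up, and the red ring is screwed down over it. I handed the job in at about 20.5 s of the 58 s limit.

**What I did:** I set the disk in the mouth and let go of it. A wrist picture then showed it flat and centred within about 0.1 mm of the measured mouth. I put the ring over it, turned it home, let go and backed off.

**One mistake:** I first took the jar's y axis 90° wrong. The ring was set down about 90° away from the white marks, and my first 70° turn ran mostly on the thread's level ground. Pressing down there peaked at 43 N at the wrist, against a limit of 120 N. A picture showed the error, so I eased off. I then turned the ring on, past the white marks to the red. It came down about 3 mm per 30°, as the thread should.

**Last checks:**
- **Ring height and level:** the lip is level. The camera puts it at 137 mm against 138 mm nominal, and it read the disk's flange 1 mm low as well.
- **Ring angle:** the wings are about 1° past the red-mark direction I measured before the ring went on, still short of the stop at 3°. The red-mark re-check in the last picture failed, because it mostly picked up the ring's own edge.
- **Play:** I did not test whether the ring would turn any further.
- **Rest of the scene:** I never touched the bowl, mug, spice jar, tin, grater or the pink and purple disks. I did not take a last overview picture to confirm they hadn't moved.

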